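# Free the locked paint tray and stack it half-turned on the pot bin

### The job

The white paint tray is locked onto its wooden stand by the toe of a red-handled screw, and nobody knows whether its thread is left- or right-handed: try to turn it, feel which way gives, and keep turning that way until the yellow toe is clear of the tray. Then lift the tray out and set it on the blue bin with its orange end over the bin's blue end, so that its lugs rest on the rim instead of dropping through the slots onto the paint pots, and let go. Leave the bin where it is and do not shove or tip the other things on the table.

Things in the scene. Friction and masses are not known exactly. Their poses are not given: they have to be found in the camera images.
- screw (a joint): Angle (rad) of the hold-down screw about its vertical axis, positive anticlockwise from above; 0 = tight, as at the start. It loosens one way only, which differs from start to start and cannot be seen: that way it turns against about 0.25 N m as far as 2.4 rad (its pitch is too fine to see it rise); the other way is a hard stop within 0.05 rad. The toe clears the tray from about 1.15 rad. It stays as left.
- screw_bar (a point): Centre of the screw's red grip bar (90 mm long, 14 mm thick, 26 mm high, centre 125 mm above the table when tight), on the screw's axis; turns with the bar: x along its length, z up. At the start the bar lies along the tray's length. Pinch it from above across its thickness and turn it about the vertical.
- screw_toe (a point): Tip of the screw's yellow toe (18 mm wide, 8 mm thick, 40 mm from the screw's axis, pointing along the bar's -x), which turns with the bar. At the start it overlaps the rim at the tray's orange end by 14 mm, about 2 mm above it.
- dock: Fixed wooden stand, plate 230 x 140 x 20 mm; origin at the centre of its underside on the table, x along its length, z up. The tray stands on the plate centred 35 mm towards -x, between two 7 mm high strips along its sides; the screw's axis is 70 mm towards +x, above a dark steel hub, 59 by 72 mm and 68 mm high.
- tray_mid (a point): Centre of the loose white stack-nest tray (0.3 to 0.5 kg), 47.5 mm above its underside; x to its orange end, z up. 158 mm (x) by 98 mm (y), walls 50 mm high. A grey upright grip plate in its middle, 90 mm long in x, 14 mm thick, rises to 95 mm above the underside: pinch it from above across its thickness, 70 to 85 mm above the underside. The bottles in the tray are fixed and 42 mm high.
- tray_orange (a point): Middle of the tray's orange short end, 79 mm from its centre along the tray's x, 47.5 mm above the underside. Each long side has two lugs, 20 mm long, standing out 17 mm, centred at tray x = +55 and -20 mm, their undersides 25 mm above the tray's underside.
- bin: Blue loose stack-nest bin, 1.8 kg, 186 mm (x) by 126 mm (y) by 90 mm high, walls 8 mm, inside 170 by 110 mm; origin at the centre of its underside, x to its orange short end, z up. Holds six paint pots, 45 mm high. The long rims have slots 30 mm wide and 30 mm deep centred at x = +55 and -20 mm.
- bin_rim (a point): Centre of the bin's mouth, 90 mm above its underside, axes as the bin's. With the tray's orange end over the bin's blue end (x axes opposed) and centred, the tray's body enters with 6 mm room each side and its lugs rest on the rim: tray underside 65 mm above the table, its centre 112.5 mm. The same way round, the lugs drop through the slots and the tray lands on the pots, 20 mm lower.
- bottle: Green paint bottle, 58 mm across, 140 mm high, stands off the stand's -x end; origin at the centre of its underside. Leave alone.
- jar: Amber jar with red cap, 66 mm across, 85 mm high, stands off the bin's -x end; origin at its underside. Leave alone.
- brush_jar: Green glass jar of paint brushes, 72 mm across, 205 mm high with the brushes, between stand and bin; origin at its underside. Leave alone.
- canister: Blue round canister, 78 mm across, 103 mm high, beyond the stand and bin; origin at its underside. Leave alone.
- marker: Black marker with green cap, 145 mm long, 18 mm thick, lying; origin on the table under it. Leave alone.
- magnifier: Round magnifier with black handle, lying, lens 76 mm across, 158 mm long; origin under the lens. Leave alone.

How it is judged:
On the way:
1. the screw is loosened until its toe is clear, while the tray still stands on the stand ((value of joint screw above 1.05 rad or value of joint screw below -1.05 rad) and distance of tray_mid from where it was at the start of the episode below 0.03 m), for 0.1 s.
At the end, for the whole second after the job is handed in: The tray rests level (within 0.05 rad) on the bin's rim with its orange end over the bin's blue end: its centre within 12 mm of the bin's centre line in x and in y, and 108 to 119 mm above the bin's underside; tray at rest, bin upright (z of tray_mid in the frame of bin between 0.108 and 0.119 m and x of tray_mid in the frame of bin between -0.012 and 0.012 m and y of tray_mid in the frame of bin between -0.012 and 0.012 m and x of tray_orange in the frame of bin below -0.05 m and angle between each of tray_mid, bin's own z axis and vertical below 0.05 rad and linear speed of tray below 0.02 m/s); the robot touches nothing.
It fails at once if the bin is pushed more than 40 mm from its place (distance of bin from where it was at the start of the episode above 0.04 m).
It fails at once if another thing on the table is shoved more than 30 mm or tipped (distance of any of bottle, jar, brush_jar, canister, marker, magnifier from where it was at the start of the episode above 0.03 m or angle between any of bottle, jar, brush_jar, canister, marker, magnifier's own z axis and vertical above 0.5 rad).
It also fails if it takes over 61 s, if anything falls off the work surface, if the arm or the gripper's body presses on something with over 40 N, if the wrist force passes 120 N, or if a joint passes its speed limit or range.

### The arm

A 6-joint arm with a two-finger parallel gripper is mounted at the origin on the work surface. World frame = base frame: x ahead of the robot, y to its left, z up, the work surface at z = 0. Lengths are in m, angles in rad, forces in N, time in s.
With the tool pointing down it reaches from about 0.425 to 0.95 m from the base axis. Payload 3.5 kg.
Tool frame: the origin (TCP) lies at the very end of the fingers, on their centre line; the grasp point (between the pads) lies 19 mm behind it (ctrl.grip_point_offset is the distance from the TCP to the grasp point, in m); z points along the fingers, y is the line along which they close (so a half turn about z gives the same grasp; the last joint's range is limited). The gripper opens to 85 mm and grips with 20 to 120 N. Pads are 22 mm wide; open, the fingers measure 114 mm over their backs; the gripper's body (76 mm by 85 mm) begins 54 mm behind the grasp point. The pads swing forward as they close: fully open they stand 13 mm farther back than shut.
Start: joints at [-1.317, 0.286, 1.577, -0, 1.279, -0.15], TCP at [0.265, -0.621, 0.231] pointing down, gripper open.
Joint ranges: [-2.77, 2.77], [-0.9, 2.22], [0.21, 2.48], [-1.53, 4.67], [0.24, 2.81], [-2.84, 2.84]. Speed limits (rad/s): [2.79, 2.79, 3.14, 3.14, 3.14, 3.14].

### API

Orientations are given as a unit quaternion [x, y, z, w].
In Python, from plant import ctrl gives the robot as it stands. The module is installed in compiled form; this text tells all that it offers.
- The arm moves only by the shell command python3 -m pendant 'ROWS' [OPENING] [FORCE]. ROWS is JSON, a list of rows, each an object of numbers: "dx", "dy", "dz": the shift along the tool's x, y, z in cm; "twist": the turn about the tool's z in degrees. A call has 1 to 10 rows; each row is the pose to reach, as a shift and turn from the pose commanded when the call began, along the tool's axes at that moment; what a row does not reach only later rows make up. A row lasts 1/8 s, in which the tool goes at most 62.5 mm and 10.7 degrees, less where a joint would pass 70% of its speed; a pose out of reach is approached as far as the arm can. A call with a gripper value outside its range is refused whole. OPENING is the opening in per cent of the stroke, from 0 (shut) to 100 (fully open), set as the call begins (- or left out, the last holds). The fingers move at their own pace and stop on an object; FORCE is the grip in N (left out, the last holds). Time passes only in rows, so rows that repeat a pose let the fingers close. It gives the time, the measured TCP pose, the force, the opening and the grip force at its end, in the units of the state.
- ctrl.get_state(): the state, without advancing time (a new reading comes with each control period).
- ctrl.read_camera(name): name is "side" or "top"; returns a dict with "img" (384x512x3 uint8, red, green, blue), "depth" (384x512 float32, m along the optical axis (not along the pixel's ray), 0 where there is no reading), "camera_matrix" (3x3 intrinsics, pixels), "xyz" and "rotation" of the camera in the world. Camera axes: x right, y up, looking along -z (the intrinsics and any distortion apply to the point x, -y, -z); pixel columns grow to the right and rows downward; lengths in m; the calibration is good to about 2 mm. A picture is of the moment at which its call begins.
- ctrl.sign_off(): hands the job in; it is judged then, once.
The state is a dict: "time": time; "qpos": joint angles; "dq": joint speeds; "joint_efforts": joint torques, N m; "eef_pos": TCP position; "tcp_rot": TCP orientation; "contact_force": force on the tool from outside, world axes, zero at the start; "wrist_torque": the same for the moment, N m; "opening": opening from 0.0 (shut) to 1.0 (fully open); "finger_force": force on a finger pad.
Only numpy, scipy, OpenCV 4.12 (cv2) and the standard library are available. Lean on these libraries where they do the work, as an engineer would, in place of code of your own. Each camera call takes 0.05 s, during which the arm holds its last target. There are 200 camera calls.

## Working session

There is one attempt and no reset: what is moved stays moved. The work goes in short steps, Python scripts to look and compute and a shell command to move; the robot and the scene stay as the last step left them, time stands still between calls to the robot, and variables do not carry over. Pictures are saved under pics/ and viewed, at most 10 in all, crops included, and the job is handed in when it is done.

```bash
mkdir -p pics
cat > h.py <<'E'
import numpy as np, cv2
from plant import ctrl
def cam(n):
    c=ctrl.read_camera(n); np.savez(f'{n}.npz',**c); return c
def save(c,f): cv2.imwrite(f'pics/{f}.png',c['img'][:,:,::-1])
def cloud(c):
    K=c['camera_matrix'];d=c['depth'];v,u=np.mgrid[:d.shape[0],:d.shape[1]]
    p=np.stack([(u-K[0,2])/K[0,0]*d,-(v-K[1,2])/K[1,1]*d,-d],-1)
    w=p@np.array(c['rotation']).T+c['xyz']; w[d==0]=np.nan; return w
E
python3 - <<'E'
from h import *
for n in('top','side'):
    c=cam(n); save(c,n+'0'); print(n,c['xyz'],c['rotation'],c['camera_matrix'],[k for k in c])
print(ctrl.get_state())
E
```

```text
top [ 0.35344211 -0.01487956  1.61285248] [ 0.04874517 -0.04517675 -0.70537599  0.70571076] [[449.68325411   0.         255.99410134]
 [  0.         449.68325411 184.63325232]
 [  0.           0.           1.        ]] ['img', 'depth', 'camera_matrix', 'xyz', 'rotation']
side [0.19843109 0.88802629 1.11643484] [-0.07355652  0.35930219  0.91626773 -0.16107399] [[461.6393397    0.         250.18115819]
 [  0.         461.6393397  197.66230007]
 [  0.           0.           1.        ]] ['img', 'depth', 'camera_matrix', 'xyz', 'rotation']
{'time': 0.1, 'qpos': array([-1.31700242e+00,  2.87094449e-01,  1.57803176e+00, -1.49608534e-05,
        1.27863267e+00, -1.49990508e-01]), 'dq': array([-0.00038598, -0.0009256 , -0.00428675, -0.00113402,  0.00050695,
        0.00065367]), 'joint_efforts': array([ 1.27496223e-03, -4.07294226e+01, -2.93697685e+01, -7.72364751e-05,
        3.39983788e-03,  8.87222882e-07]), 'eef_pos': array([ 0.26508517, -0.62011461,  0.2300733 ]), 'tcp_rot': array([ 9.79687892e-01,  2.00525464e-01, -6.33415830e-05, -1.08128233e-03]), 'contact_force': array([0.496604  , 0.43737332, 0.36997304]), 'wrist_torque': array([ 0.042265  , -0.01620695,  0.0253321 ]), 'finger_force': 0.0, 'opening': 0.9986543285879032}
```

View pics/top0.png

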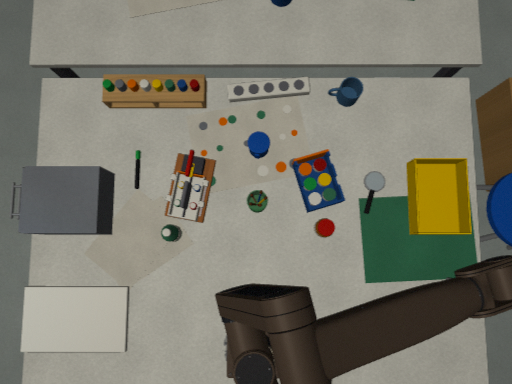

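View pics/side0.png

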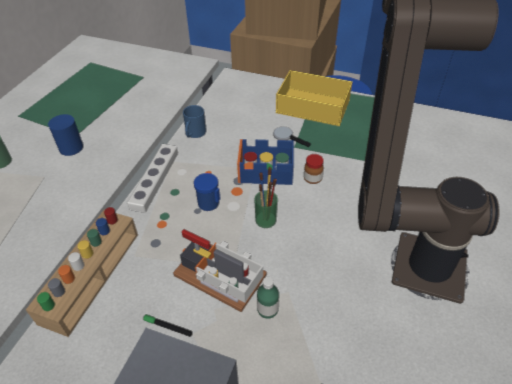

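The top view shows the stand with the red bar at about (190,163) and the tray at (187,193). The bin is at (318,181) with its orange end up at (310,157), the brush jar at (257,201), and the canister at (259,144).

```bash
cat > h2.py <<'E'
from h import *
from scipy.spatial.transform import Rotation as R
def cl(c):
    c=dict(c); c['rotation']=R.from_quat(c['rotation']).as_matrix(); return cloud(c)
def rect(w,m):
    p=w[m][:,:2].astype(np.float32); p=p[~np.isnan(p).any(1)]
    r=cv2.minAreaRect(p*1000); b=cv2.boxPoints(r); e=b[1]-b[0],b[2]-b[1]
    L=max(e,key=np.linalg.norm); return np.round(r[0],1),np.round(r[1],1),round(np.degrees(np.arctan2(L[1],L[0]))%180,1),len(p)
def masks(c):
    h=cv2.cvtColor(c['img'],cv2.COLOR_RGB2HSV).astype(int); return h[...,0],h[...,1],h[...,2]
def largest(m):
    n,l,s,_=cv2.connectedComponentsWithStats(m.astype(np.uint8)); 
    return l==1+np.argmax(s[1:,4]) if n>1 else m
E
python3 - <<'E'
from h2 import *
for n in('top','side'):
    c=dict(np.load(n+'.npz')); w=cl(c); H,S,V=masks(c); z=w[...,2]
    print(n,'table z',np.nanmedian(z))
    near=lambda x0,x1,y0,y1:(w[...,0]>x0)&(w[...,0]<x1)&(w[...,1]>y0)&(w[...,1]<y1)
    red=((H<8)|(H>172))&(S>150)
    A=near(.3,.75,.1,.5); B=near(.3,.8,-.4,-.05)
    def rep(t,m):
        m=largest(m)
        if m.sum()>3: print(t,rect(w,m),'z',np.round(np.nanpercentile(z[m],[5,50,95]),3))
    rep('bar',red&A&(z>.11)&(z<.16))
    rep('plate',A&(z>.1)&(z<.13)&(S<80))
    rep('trayrim',A&(z>.055)&(z<.085)&(S<60)&(V>120))
    rep('orange tray',A&(H>8)&(H<20)&(S>180)&(z>.05))
    rep('yellow toe',A&(H>20)&(H<33)&(S>150)&(z>.06))
    rep('dock',A&(z>.012)&(z<.13))
    rep('bin rim',B&(z>.075)&(z<.1))
    rep('bin blue',B&(H>105)&(H<125)&(S>130)&(z>.08))
    rep('bin orange',B&(H>4)&(H<20)&(S>180)&(z>.08))
    C=near(.35,.8,-.1,.2)
    rep('brush',C&(z>.03)&(H>35)&(H<90)); rep('canister',C&(z>.09)&(H>100)&(H<130)&(S>120))
    rep('bottle',near(.3,.6,.1,.5)&(z>.03)&(H>50)&(H<95)&(S>80))
    rep('jar',near(.3,.6,-.4,0)&(z>.06)&red)
E
```

```text
top table z 0.0008182303593339268
bar (array([626.5, 218.3]), array([13.9, 88.1]), np.float32(168.5), 116) z [0.122 0.136 0.142]
plate (array([523.9, 237.1]), array([15.6, 88. ]), np.float32(169.2), 124) z [0.104 0.114 0.121]
trayrim (array([491.4, 241.7]), array([132.5, 104.9]), np.float32(88.5), 179) z [0.06  0.069 0.074]
orange tray (array([594.5, 194.7]), array([40.2,  4.5]), np.float32(80.0), 20) z [0.053 0.068 0.072]
yellow toe (array([611.1, 216.5]), array([ 9.2, 47.1]), np.float32(166.9), 39) z [0.068 0.077 0.083]
dock (array([557.2, 229.9]), array([144.3, 229.2]), np.float32(169.5), 2418) z [0.017 0.034 0.11 ]
bin rim (array([ 413.1, -241.9]), array([55.3, 55.3]), np.float32(71.4), 231) z [0.078 0.084 0.09 ]
bin blue (array([ 515. , -238.2]), array([ 57.9, 126.4]), np.float32(106.6), 169) z [0.082 0.089 0.095]
bin orange (array([ 660.7, -195.7]), array([  6.2, 120.2]), np.float32(106.8), 73) z [0.082 0.089 0.095]
brush (array([501.5,  -5.5]), array([70.5, 62.8]), np.float32(37.4), 112) z [0.04  0.096 0.106]
canister (array([701.5, -15.6]), array([72.2, 73.9]), np.float32(177
[... 646 characters left out ...]
0.083]
dock (array([514.9, 242.1]), array([141.8, 315.3]), np.float32(169.5), 4491) z [0.018 0.058 0.114]
bin rim (array([ 514.1, -238.1]), array([ 56. , 133.9]), np.float32(107.0), 214) z [0.077 0.088 0.093]
bin blue (array([ 513., -234.]), array([ 48.9, 125.5]), np.float32(106.9), 105) z [0.081 0.088 0.092]
brush (array([500.3,  -6.8]), array([72.8, 71.4]), np.float32(65.4), 491) z [0.035 0.073 0.101]
canister (array([701.5,  -9.4]), array([71.3, 76.8]), np.float32(124.1), 364) z [0.094 0.103 0.107]
bottle (array([390.7, 301.7]), array([49.2, 34.6]), np.float32(11.4), 279) z [0.078 0.096 0.112]
jar (array([ 410.6, -237.5]), array([50. , 51.5]), np.float32(172.6), 185) z [0.07  0.084 0.089]
```

```bash
cat >> h2.py <<'E'
def go(x,y,z,yaw):
    s=ctrl.get_state(); T=R.from_quat(s['tcp_rot']); M=T.as_matrix()
    d=T.inv().apply(np.array([x,y,z])-s['eef_pos'])*100
    cur=np.degrees(np.arctan2(M[1,0],M[0,0]))
    print('t',round(s['time'],2),'pos',s['eef_pos'].round(4),'yaw',cur.round(2),'tilt',M[2,2].round(4),'q',s['qpos'].round(2),'F',s['contact_force'].round(1),'M',s['wrist_torque'].round(2),'open',round(s['opening'],3),'ff',round(s['finger_force'],1))
    print('-> dx dy dz',d.round(2),'twist',round(-((yaw-cur+180)%360-180),1))
E
python3 -m pendant '[{"dz":-6},{"dx":5,"dy":-4,"dz":-7,"twist":-9},{"dx":9,"dy":-8,"dz":-7,"twist":-18},{"dx":13,"dy":-12,"dz":-7,"twist":-27},{"dx":17,"dy":-16,"dz":-7,"twist":-36},{"dx":21,"dy":-20,"dz":-7,"twist":-45},{"dx":25,"dy":-24,"dz":-7,"twist":-54},{"dx":29,"dy":-28,"dz":-7,"twist":-63},{"dx":33,"dy":-31,"dz":-7,"twist":-72},{"dx":37,"dy":-35,"dz":-7,"twist":-80}]'
python3 -c "
from h2 import *
go(.626,.2175,.2,169.5)"
```

```text
t 0.1 pos [ 0.2651 -0.6201  0.2301] yaw 23.14 tilt -1.0 q [-1.32  0.29  1.58 -0.    1.28 -0.15] F [0.5 0.4 0.4] M [ 0.04 -0.02  0.03] open 0.999 ff 0.0
-> dx dy dz [ 66.1  -62.84   3.16] twist -146.4$[0]: bad value
```

```bash
python3 -m pendant '[{"dx":0,"dy":0,"dz":-6,"twist":0},{"dx":5,"dy":-4,"dz":-7,"twist":-9},{"dx":9,"dy":-8,"dz":-7,"twist":-18},{"dx":13,"dy":-12,"dz":-7,"twist":-27},{"dx":17,"dy":-16,"dz":-7,"twist":-36},{"dx":21,"dy":-20,"dz":-7,"twist":-45},{"dx":25,"dy":-24,"dz":-7,"twist":-54},{"dx":29,"dy":-28,"dz":-7,"twist":-63},{"dx":33,"dy":-31,"dz":-7,"twist":-72},{"dx":37,"dy":-35,"dz":-7,"twist":-80}]'
python3 -c "
from h2 import *
go(.626,.2175,.2,169.5)"
```

```text
time: 1.35
eef_pos: [0.4683, -0.1519, 0.3009]
tcp_rot: [0.62, 0.785, -0.0, -0.0]
contact_force: [0.3, 0.3, -0.2]
opening: 0.999
finger_force: 0.0
t 1.35 pos [ 0.4683 -0.1519  0.3009] yaw 103.37 tilt -1.0 q [-0.52 -0.17  1.93 -0.    1.38 -0.75] F [ 0.3  0.3 -0.2] M [-0.03 -0.01 -0.05] open 0.999 ff 0.0
-> dx dy dz [32.29 23.89 10.09] twist -66.1
```

```bash
python3 -m pendant '[{"dx":4,"dy":3,"dz":0,"twist":-8},{"dx":8,"dy":6,"dz":0,"twist":-17},{"dx":12,"dy":9,"dz":0,"twist":-26},{"dx":16,"dy":12,"dz":0,"twist":-35},{"dx":20,"dy":15,"dz":0,"twist":-44},{"dx":24,"dy":18,"dz":0,"twist":-53},{"dx":28,"dy":21,"dz":2,"twist":-60},{"dx":32.3,"dy":23.9,"dz":6,"twist":-66.1},{"dx":32.3,"dy":23.9,"dz":10,"twist":-66.1},{"dx":32.3,"dy":23.9,"dz":10,"twist":-66.1}]'
python3 - <<'E'
from h2 import *
go(.626,.2185,.107,169.5)
c=cam('side'); cv2.imwrite('pics/side1.png',cv2.resize(c['img'][150:350,100:360,::-1],None,fx=3,fy=3))
E
```

```text
time: 2.6
eef_pos: [0.6242, 0.2155, 0.1955]
tcp_rot: [0.093, 0.996, -0.002, -0.005]
contact_force: [0.3, -0.8, -0.4]
opening: 0.997
finger_force: 0.0
t 2.6 pos [0.6242 0.2155 0.1955] yaw 169.3 tilt -0.9999 q [ 0.18  0.29  1.64 -0.    1.22 -1.2 ] F [ 0.3 -0.8 -0.4] M [-0.05  0.    0.01] open 0.997 ff 0.0
-> dx dy dz [-0.21  0.36  8.84] twist -0.2
```

View pics/side1.png

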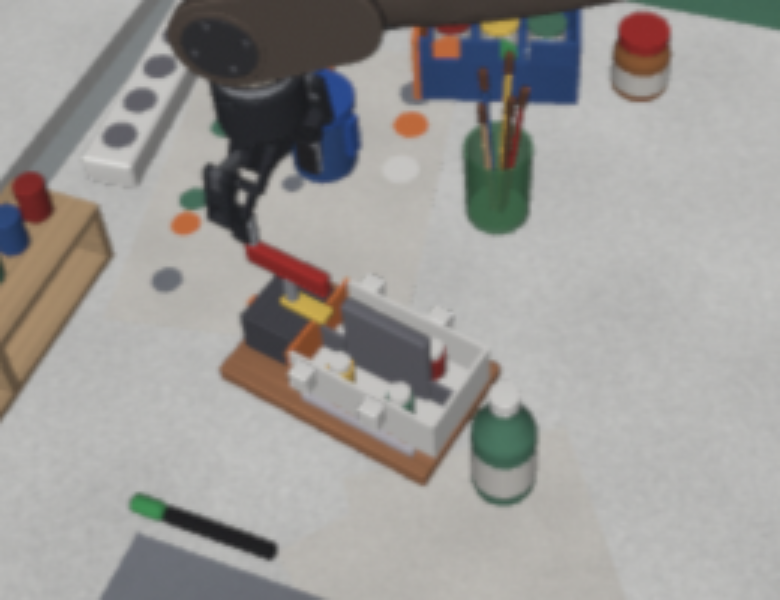

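Run:
```python
from h2 import *
c=dict(np.load('side.npz')); M=R.from_quat(c['rotation']).as_matrix();K=c['camera_matrix']
def pr(p):
    q=M.T@(np.array(p)-c['xyz']); return (np.array([K[0,0]*q[0]/-q[2]+K[0,2]-100, -K[1,1]*q[1]/-q[2]+K[1,2]-150])*3).round()
s=ctrl.get_state(); e=s['eef_pos']; T=R.from_quat(s['tcp_rot'])
print(pr(e),[pr(e+T.apply([0,y,-.013])) for y in(-.05,.05)],pr([.626,.2175,.138]))
go(.626,.2185,.107,169.5)
```

```text
[279. 210.] [array([311., 163.]), array([242., 239.])] [285. 255.]
t 2.65 pos [0.626  0.2152 0.1991] yaw 169.25 tilt -1.0 q [ 0.18  0.29  1.64 -0.    1.22 -1.2 ] F [-0.1 -0.3  0.4] M [ 0.03 -0.03  0.01] open 1.001 ff 0.0
-> dx dy dz [0.02 0.34 9.21] twist -0.3
```

```bash
python3 -m pendant '[{"dx":0,"dy":0.3,"dz":3,"twist":0},{"dx":0,"dy":0.3,"dz":6,"twist":0},{"dx":0,"dy":0.3,"dz":9,"twist":0},{"dx":0,"dy":0.3,"dz":9.2,"twist":0},{"dx":0,"dy":0.3,"dz":9.2,"twist":0}]'
python3 -m pendant '[{"dx":0,"dy":0,"dz":0,"twist":0},{"dx":0,"dy":0,"dz":0,"twist":0},{"dx":0,"dy":0,"dz":0,"twist":0},{"dx":0,"dy":0,"dz":0,"twist":0},{"dx":0,"dy":0,"dz":0,"twist":0}]' 0 60
python3 -m pendant '[{"dx":0,"dy":0,"dz":0,"twist":0},{"dx":0,"dy":0,"dz":0,"twist":2},{"dx":0,"dy":0,"dz":0,"twist":4},{"dx":0,"dy":0,"dz":0,"twist":5},{"dx":0,"dy":0,"dz":0,"twist":5}]' 0 60
python3 -c "
from h2 import *
go(.626,.2175,.107,169.5)"
```

```text
time: 3.28
eef_pos: [0.6295, 0.2181, 0.1122]
tcp_rot: [0.094, 0.996, 0.001, 0.002]
contact_force: [0.3, 0.5, 0.0]
opening: 1.003
finger_force: 0.0
time: 3.9
eef_pos: [0.6279, 0.2184, 0.1096]
tcp_rot: [0.094, 0.996, -0.0, -0.0]
contact_force: [-1.3, -0.5, 1.7]
opening: 0.156
finger_force: 59.4
time: 4.53
eef_pos: [0.6279, 0.2183, 0.1097]
tcp_rot: [0.135, 0.991, -0.001, 0.0]
contact_force: [-3.0, -0.9, 4.8]
opening: 0.155
finger_force: 84.5
t 4.53 pos [0.6279 0.2183 0.1097] yaw 164.46 tilt -1.0 q [ 0.18  0.38  1.69 -0.    1.07 -1.12] F [-3.  -0.9  4.8] M [-0.08  0.32  2.15] open 0.155 ff 84.5
-> dx dy dz [ 0.16 -0.13  0.27] twist -5.0
```

Clockwise meets 2.15 N m, which is a hard stop, so the screw loosens anticlockwise.

```bash
python3 -m pendant '[{"dx":0,"dy":0,"dz":0,"twist":-5},{"dx":0,"dy":0,"dz":0,"twist":-10},{"dx":0,"dy":0,"dz":0,"twist":-15},{"dx":0,"dy":0,"dz":0,"twist":-15}]'
python3 -c "
from h2 import *
go(.626,.2175,.107,169.5)"
```

```text
time: 5.03
eef_pos: [0.6279, 0.2188, 0.1096]
tcp_rot: [0.01, 1.0, 0.001, -0.0]
contact_force: [-3.1, 0.6, 5.0]
opening: 0.151
finger_force: 60.0
t 5.03 pos [0.6279 0.2188 0.1096] yaw 178.88 tilt -1.0 q [ 0.18  0.38  1.69  0.    1.07 -1.37] F [-3.1  0.6  5. ] M [0.03 0.31 0.17] open 0.151 ff 60.0
-> dx dy dz [ 0.19 -0.13  0.26] twist 9.4
```

Anticlockwise gives freely, so I'll keep turning that way.

```bash
python3 -m pendant '[{"dx":0,"dy":0,"dz":0,"twist":-8},{"dx":0,"dy":0,"dz":0,"twist":-16},{"dx":0,"dy":0,"dz":0,"twist":-24},{"dx":0,"dy":0,"dz":0,"twist":-32},{"dx":0,"dy":0,"dz":0,"twist":-40},{"dx":0,"dy":0,"dz":0,"twist":-48},{"dx":0,"dy":0,"dz":0,"twist":-56},{"dx":0,"dy":0,"dz":0,"twist":-64},{"dx":0,"dy":0,"dz":0,"twist":-71},{"dx":0,"dy":0,"dz":0,"twist":-71}]'
python3 -m pendant '[{"dx":0,"dy":0,"dz":0,"twist":0},{"dx":0,"dy":0,"dz":0,"twist":0},{"dx":0,"dy":0,"dz":0,"twist":0},{"dx":0,"dy":0,"dz":0,"twist":0}]' 55
python3 -m pendant '[{"dx":0,"dy":0,"dz":-3,"twist":0},{"dx":0,"dy":0,"dz":-8,"twist":10},{"dx":0,"dy":0,"dz":-13,"twist":20},{"dx":0,"dy":0,"dz":-14,"twist":30},{"dx":0,"dy":0,"dz":-14,"twist":40},{"dx":0,"dy":0,"dz":-14,"twist":50},{"dx":0,"dy":0,"dz":-14,"twist":60},{"dx":0,"dy":0,"dz":-14,"twist":70},{"dx":0,"dy":0,"dz":-14,"twist":80},{"dx":0,"dy":0,"dz":-14,"twist":80}]'
python3 - <<'E'
from h2 import *
go(.523,.2365,.2,169.5)
for n in('top','side'):
    c=cam(n); save(c,n+'2'); w=cl(c); H,S,V=masks(c); z=w[...,2]
    near=lambda x0,x1,y0,y1:(w[...,0]>x0)&(w[...,0]<x1)&(w[...,1]>y0)&(w[...,1]<y1)
    red=((H<8)|(H>172))&(S>150)
    A=near(.3,.75,.1,.5); B=near(.3,.8,-.4,-.05)
    def rep(t,m):
        m=largest(m)
        if m.sum()>3: print(t,rect(w,m),'z',np.round(np.nanpercentile(z[m],[5,50,95]),3))
    rep('bar',red&A&(z>.11)&(z<.16))
    rep('plate',A&(z>.1)&(z<.13)&(S<80)&(w[...,0]<.6))
    m=cv2.dilate((B&near(.42,.8,-.4,-.05)&(z>.08)&(z<.1)).astype(np.uint8),None)>0
    rep('bin', B&near(.44,.8,-.36,-.08)&(z>.075)&(z<.1))
    mm=B&near(.44,.8,-.36,-.08)&(z>.075)&(z<.1); print('binall',rect(w,mm))
E
```

```text
time: 6.28
eef_pos: [0.6264, 0.221, 0.1096]
tcp_rot: [-0.573, 0.819, 0.003, 0.0]
contact_force: [-6.2, 6.9, 6.4]
opening: 0.154
finger_force: 60.2
time: 6.78
eef_pos: [0.628, 0.218, 0.109]
tcp_rot: [-0.575, 0.818, 0.0, -0.0]
contact_force: [-0.2, -0.2, 0.0]
opening: 0.551
finger_force: 0.0
time: 8.02
eef_pos: [0.6279, 0.2182, 0.2492]
tcp_rot: [0.084, 0.996, 0.0, -0.0]
contact_force: [-0.1, 0.6, -0.0]
opening: 0.55
finger_force: 0.0
t 8.03 pos [0.6279 0.2182 0.2492] yaw 170.31 tilt -1.0 q [ 0.18  0.25  1.59  0.    1.3  -1.22] F [-0.1  0.6 -0. ] M [0.05 0.01 0.01] open 0.55 ff 0.0
-> dx dy dz [10.65  0.04  4.92] twist 0.8
bar (array([615. , 187.4]), array([23.6, 13.4]), np.float32(69.7), 32) z [0.129 0.136 0.142]
bin (array([ 514.9, -238.8]), array([ 58. , 128.3]), np.float32(106.2), 183) z [0.082 0.089 0.094]
binall (array([ 554.5, -226.8]), array([233. , 127.8]), np.float32(17.0), 408)
bar (array([624.4, 224.2]), array([85.6, 13.9]), np.float32(69.9), 190) z [0.121 0.135 0.14 ]
plate (array([521.5, 239.5]), array([15.9, 90.3]), np.float32(168.3), 226) z [0.101 0.113 0.118]
bin (array([ 512.6, -233.1]), array([ 55.9, 127.6]), np.float32(106.9), 170) z [0.076 0.086 0.092]
binall (array([ 573.5, -213.8]), array([184.9, 127.5]), np.float32(17.5), 325)
```

View pics/side2.png

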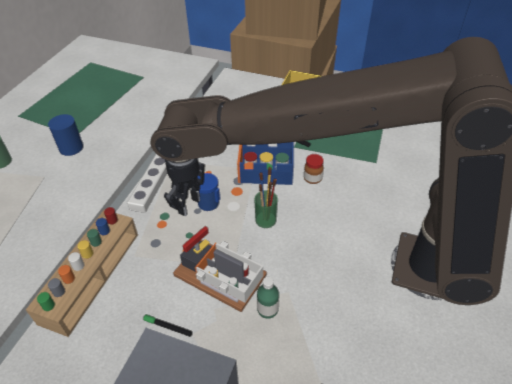

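The bar now lies at 70°, about 1.40 rad of turn, so the toe is clear and the tray hasn't moved. Next I'll grasp the tray plate.

```bash
python3 -m pendant '[{"dx":5,"dy":0,"dz":0,"twist":0.8},{"dx":10.6,"dy":0,"dz":2,"twist":0.8},{"dx":10.6,"dy":0,"dz":7,"twist":0.8},{"dx":10.6,"dy":0,"dz":12,"twist":0.8},{"dx":10.6,"dy":0,"dz":12,"twist":0.8},{"dx":10.6,"dy":0,"dz":12,"twist":0.8}]'
python3 - <<'E'
from h2 import *
go(.523,.2365,.079,169.5)
c=dict(np.load('top.npz')); w=cl(c); z=w[...,2]; H,S,V=masks(c)
u=np.radians(16.9); a=w[...,0]*np.cos(u)+w[...,1]*np.sin(u); b=-w[...,0]*np.sin(u)+w[...,1]*np.cos(u)
m=(z>.08)&(z<.1)&(w[...,0]>.46)&(w[...,0]<.75)&(w[...,1]<-.1)&(w[...,1]>-.36)&(((H>100)&(H<128))|((H>4)&(H<20)))&(S>120)
print(m.sum(),rect(w,m)); A=np.nanpercentile(a[m],[0,1,99,100]);B=np.nanpercentile(b[m],[0,1,99,100]);print(A,B)
ca,cb=A[[0,3]].mean(),B[[0,3]].mean(); print(ca*np.cos(u)-cb*np.sin(u),ca*np.sin(u)+cb*np.cos(u))
E
```

```text
time: 8.88
eef_pos: [0.5248, 0.2366, 0.1313]
tcp_rot: [0.092, 0.996, 0.0, 0.001]
contact_force: [0.5, 0.0, -0.4]
opening: 0.554
finger_force: 0.0
t 8.88 pos [0.5248 0.2366 0.1313] yaw 169.47 tilt -1.0 q [ 0.25  0.17  1.91  0.    1.06 -1.14] F [ 0.5  0.  -0.4] M [ 0.01 -0.    0.  ] open 0.554 ff 0.0
-> dx dy dz [ 0.18 -0.05  5.23] twist -0.0
348 (array([ 576.4, -220.1]), array([186.4, 127.1]), np.float32(16.6), 348)
[0.39429973 0.39462317 0.57963807 0.58084416] [-0.44177121 -0.4401873  -0.31496392 -0.31434425]
0.5764176679802989 -0.21999254080785552
```

```bash
python3 -m pendant '[{"dx":0.1,"dy":0,"dz":2.5,"twist":0},{"dx":0.1,"dy":0,"dz":4.5,"twist":0},{"dx":0.1,"dy":0,"dz":5.1,"twist":0},{"dx":0.1,"dy":0,"dz":5.1,"twist":0},{"dx":0.1,"dy":0,"dz":5.1,"twist":0}]' &&
python3 -m pendant '[{"dx":0,"dy":0,"dz":0,"twist":0},{"dx":0,"dy":0,"dz":0,"twist":0},{"dx":0,"dy":0,"dz":0,"twist":0},{"dx":0,"dy":0,"dz":0,"twist":0},{"dx":0,"dy":0,"dz":0,"twist":0}]' 0 90
python3 -m pendant '[{"dx":0,"dy":0,"dz":-0.5,"twist":0},{"dx":0,"dy":0,"dz":-2,"twist":0},{"dx":0,"dy":0,"dz":-4,"twist":0},{"dx":0,"dy":0,"dz":-6,"twist":0},{"dx":0,"dy":0,"dz":-6,"twist":0}]'
python3 - <<'E'
from h2 import *
go(.5764,-.22,.35,16.7)
c=cam('side'); cv2.imwrite('pics/side3.png',cv2.resize(c['img'][150:350,100:360,::-1],None,fx=3,fy=3))
E
```

```text
time: 9.5
eef_pos: [0.5232, 0.2367, 0.0793]
tcp_rot: [0.092, 0.996, 0.0, 0.001]
contact_force: [0.0, -0.4, 1.0]
opening: 0.549
finger_force: 0.0
time: 10.12
eef_pos: [0.5229, 0.2369, 0.0789]
tcp_rot: [0.092, 0.996, 0.0, 0.001]
contact_force: [0.2, 2.5, 2.6]
opening: 0.153
finger_force: 88.1
time: 10.75
eef_pos: [0.5244, 0.237, 0.1419]
tcp_rot: [0.092, 0.996, 0.001, 0.003]
contact_force: [0.1, -0.1, -4.0]
opening: 0.149
finger_force: 88.1
t 10.75 pos [0.5244 0.237  0.1419] yaw 169.44 tilt -1.0 q [ 0.25  0.16  1.9  -0.    1.08 -1.14] F [ 0.1 -0.1 -4. ] M [0.01 0.02 0.04] open 0.149 ff 88.1
-> dx dy dz [-13.61 -43.92 -20.85] twist 152.7
```

View pics/side3.png

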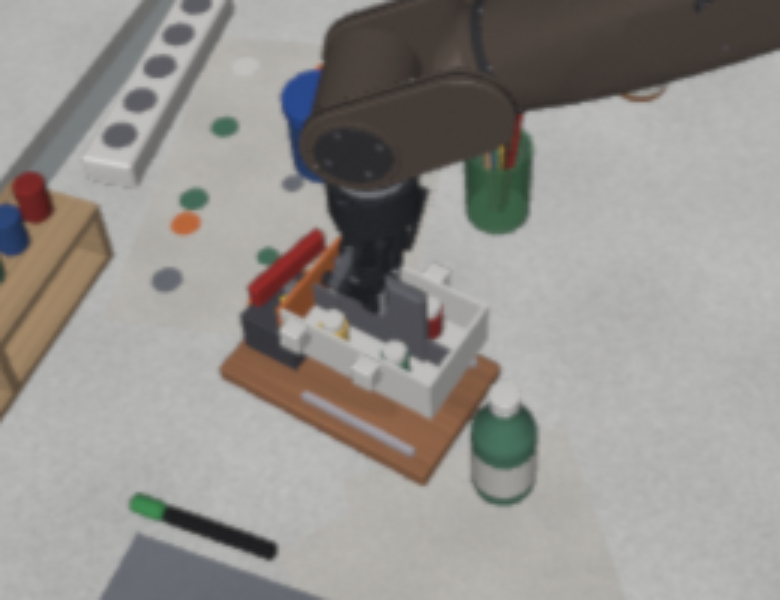

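The tray has lifted level and the screw toe is clear of it. Now I'll raise it above the brushes, carry it across, and turn it.

```bash
python3 -m pendant '[{"dx":0,"dy":0,"dz":-4,"twist":0},{"dx":0,"dy":0,"dz":-8,"twist":0},{"dx":0,"dy":0,"dz":-12,"twist":0},{"dx":0,"dy":0,"dz":-16,"twist":0},{"dx":0,"dy":0,"dz":-19,"twist":0},{"dx":-0.4,"dy":-1.5,"dz":-19,"twist":6},{"dx":-1.3,"dy":-4.5,"dz":-19,"twist":15},{"dx":-2.2,"dy":-7.5,"dz":-19,"twist":24},{"dx":-3.1,"dy":-10.5,"dz":-19,"twist":33},{"dx":-4,"dy":-13,"dz":-19,"twist":42}]'
python3 -c "
from h2 import *
go(.5764,-.22,.33,16.7)"
```

```text
time: 12.05
eef_pos: [0.5373, 0.1002, 0.327]
tcp_rot: [0.445, 0.895, -0.001, -0.001]
contact_force: [0.0, 0.4, -3.0]
opening: 0.15
finger_force: 88.5
t 12.05 pos [0.5373 0.1002 0.327 ] yaw 127.12 tilt -1.0 q [-0.   -0.06  1.78 -0.    1.42 -0.65] F [ 0.   0.4 -3. ] M [ 0.05 -0.03 -0.06] open 0.15 ff 88.5
-> dx dy dz [-27.89 -16.21  -0.31] twist 110.4
```

```bash
python3 -m pendant '[{"dx":-3,"dy":-1.7,"dz":0,"twist":10},{"dx":-6,"dy":-3.5,"dz":0,"twist":20},{"dx":-9,"dy":-5.2,"dz":0,"twist":30},{"dx":-12,"dy":-7,"dz":0,"twist":40},{"dx":-15,"dy":-8.7,"dz":0,"twist":50},{"dx":-18,"dy":-10.5,"dz":0,"twist":60},{"dx":-21,"dy":-12.2,"dz":0,"twist":70},{"dx":-24,"dy":-14,"dz":0,"twist":80},{"dx":-26.5,"dy":-15.4,"dz":0,"twist":90},{"dx":-27.9,"dy":-16.2,"dz":0,"twist":100}]'
python3 -m pendant '[{"dx":0,"dy":0,"dz":0,"twist":8},{"dx":0,"dy":0,"dz":4,"twist":10.4},{"dx":0,"dy":0,"dz":8,"twist":10.4},{"dx":0,"dy":0,"dz":10,"twist":10.4},{"dx":0,"dy":0,"dz":10,"twist":10.4},{"dx":0,"dy":0,"dz":10,"twist":10.4}]'
python3 - <<'E'
from h2 import *
go(.5764,-.22,.16,16.7)
c=cam('side'); cv2.imwrite('pics/side4.png',cv2.resize(c['img'][50:250,170:430,::-1],None,fx=3,fy=3))
c=cam('top'); cv2.imwrite('pics/top4.png',cv2.resize(c['img'][100:300,190:450,::-1],None,fx=3,fy=3))
E
```

```text
time: 13.3
eef_pos: [0.5783, -0.22, 0.3265]
tcp_rot: [0.972, 0.234, -0.001, -0.001]
contact_force: [-0.1, 0.9, -4.0]
opening: 0.152
finger_force: 88.5
time: 14.05
eef_pos: [0.5798, -0.2192, 0.2303]
tcp_rot: [0.989, 0.148, 0.001, 0.001]
contact_force: [0.4, 0.7, -3.1]
opening: 0.152
finger_force: 88.4
t 14.05 pos [ 0.5798 -0.2192  0.2303] yaw 17.04 tilt -1.0 q [-0.52  0.17  1.72 -0.    1.25  0.75] F [ 0.4  0.7 -3.1] M [-0.03 -0.   -0.03] open 0.152 ff 88.4
-> dx dy dz [-0.37 -0.04  7.03] twist 0.3
```

View pics/side4.png

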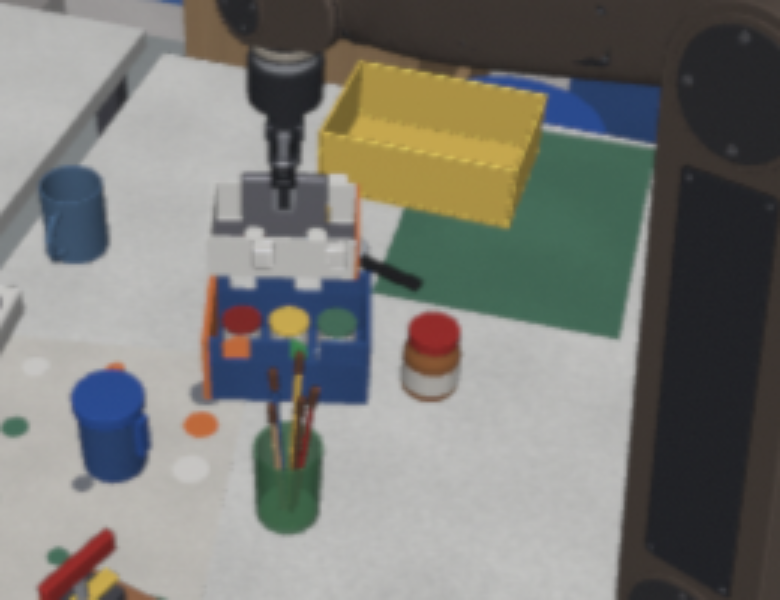

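The side view shows the tray's orange end at (357,225), over the bin's blue end, with the bin's orange end at (208,340). That is the right way round. I'll descend to just above the rim and check the alignment.

```bash
python3 -m pendant '[{"dx":-0.35,"dy":0,"dz":2,"twist":0.3},{"dx":-0.35,"dy":0,"dz":4.5,"twist":0.3},{"dx":-0.35,"dy":0,"dz":6.3,"twist":0.3},{"dx":-0.35,"dy":0,"dz":6.3,"twist":0.3},{"dx":-0.35,"dy":0,"dz":6.3,"twist":0.3},{"dx":-0.35,"dy":0,"dz":6.3,"twist":0.3}]'
python3 - <<'E'
from h2 import *
go(.5764,-.22,.124,16.7)
u=np.radians(16.7)
for n in('side','top'):
    c=cam(n); w=cl(c); z=w[...,2]; H,S,V=masks(c)
    dx,dy=w[...,0]-.5764,w[...,1]+.22; a=dx*np.cos(u)+dy*np.sin(u); b=-dx*np.sin(u)+dy*np.cos(u)
    box=(abs(a)<.13)&(abs(b)<.1)
    for t,m in(('tray rim',box&(z>.142)&(z<.164)&(S<60)&(V>110)),('tray orange',box&(z>.11)&(z<.164)&(H>4)&(H<20)&(S>150)&(a<0)),('bin',box&(z>.06)&(z<.1)&(H>105)&(H<128)&(S>120)),('bin orange',box&(z>.06)&(z<.1)&(H>4)&(H<20)&(S>150)&(a>0.07))):
        if m.sum()>5: print(n,t,m.sum(),'a',np.nanpercentile(a[m],[1,50,99]).round(4),'b',np.nanpercentile(b[m],[1,50,99]).round(4),'z',np.nanpercentile(z[m],[1,99]).round(3))
E
```

```text
time: 14.9
eef_pos: [0.5763, -0.2201, 0.1668]
tcp_rot: [0.989, 0.146, 0.001, 0.001]
contact_force: [0.2, 0.1, -4.0]
opening: 0.15
finger_force: 88.3
t 14.9 pos [ 0.5763 -0.2201  0.1668] yaw 16.74 tilt -1.0 q [-0.53  0.22  1.78 -0.    1.14  0.75] F [ 0.2  0.1 -4. ] M [0.02 0.05 0.02] open 0.15 ff 88.3
-> dx dy dz [ 0.   -0.02  4.28] twist 0.0
side tray rim 440 a [-0.0736  0.0059  0.0773] b [-0.0634  0.0469  0.0687] z [0.142 0.162]
side bin 278 a [-0.0893 -0.0441  0.0776] b [-0.057   0.0627  0.0689] z [0.06  0.094]
side bin orange 22 a [0.0825 0.0867 0.0885] b [0.0152 0.0429 0.0645] z [0.064 0.096]
top tray rim 59 a [-0.033   0.0483  0.0791] b [-0.0479  0.0467  0.0647] z [0.148 0.163]
top bin 47 a [-0.0927  0.037   0.08  ] b [-0.0604  0.0593  0.0636] z [0.061 0.098]
top bin orange 17 a [0.0839 0.0872 0.0922] b [0.0419 0.0525 0.0634] z [0.074 0.096]
```

The tray and bin agree to within about 2 mm, so I'll lower it slowly.

```bash
python3 -m pendant '[{"dx":0,"dy":0,"dz":1,"twist":0},{"dx":0,"dy":0,"dz":2,"twist":0},{"dx":0,"dy":0,"dz":3,"twist":0},{"dx":0,"dy":0,"dz":3.6,"twist":0},{"dx":0,"dy":0,"dz":3.9,"twist":0},{"dx":0,"dy":0,"dz":4.1,"twist":0},{"dx":0,"dy":0,"dz":4.1,"twist":0},{"dx":0,"dy":0,"dz":4.1,"twist":0}]'
python3 -c "
from h2 import *
go(.5764,-.22,.124,16.7)"
```

```text
time: 16.0
eef_pos: [0.5757, -0.2198, 0.1247]
tcp_rot: [0.989, 0.146, 0.0, 0.0]
contact_force: [-0.1, 0.1, -4.1]
opening: 0.148
finger_force: 88.6
t 16.0 pos [ 0.5757 -0.2198  0.1247] yaw 16.74 tilt -1.0 q [-0.53  0.26  1.81  0.    1.07  0.75] F [-0.1  0.1 -4.1] M [-0.01  0.05  0.08] open 0.148 ff 88.6
-> dx dy dz [0.06 0.04 0.07] twist 0.0
```

```bash
python3 -m pendant '[{"dx":0,"dy":0,"dz":0.1,"twist":0},{"dx":0,"dy":0,"dz":0.2,"twist":0},{"dx":0,"dy":0,"dz":0.2,"twist":0},{"dx":0,"dy":0,"dz":0.2,"twist":0}]'
```

```text
time: 16.5
eef_pos: [0.5759, -0.2199, 0.1238]
tcp_rot: [0.989, 0.146, 0.0, 0.0]
contact_force: [-2.6, -0.3, 5.1]
opening: 0.151
finger_force: 89.9
```

The force changed from -4 to +5 N at z 0.1238, so the lugs are seated on the rim. I'll let go and rise.

```bash
python3 -m pendant '[{"dx":0,"dy":0,"dz":0,"twist":0},{"dx":0,"dy":0,"dz":0,"twist":0},{"dx":0,"dy":0,"dz":0,"twist":0},{"dx":0,"dy":0,"dz":0,"twist":0}]' 50
python3 -m pendant '[{"dx":0,"dy":0,"dz":-2,"twist":0},{"dx":0,"dy":0,"dz":-5,"twist":0},{"dx":0,"dy":0,"dz":-9,"twist":0},{"dx":0,"dy":0,"dz":-14,"twist":0},{"dx":0,"dy":0,"dz":-18,"twist":0},{"dx":0,"dy":0,"dz":-18,"twist":0},{"dx":0,"dy":0,"dz":-18,"twist":0}]'
python3 - <<'E'
from h2 import *
go(.5764,-.22,.3,16.7)
u=np.radians(16.7)
c=cam('side'); cv2.imwrite('pics/side5.png',cv2.resize(c['img'][50:250,170:430,::-1],None,fx=3,fy=3)); w=cl(c); z=w[...,2]; H,S,V=masks(c)
dx,dy=w[...,0]-.5764,w[...,1]+.22; a=dx*np.cos(u)+dy*np.sin(u); b=-dx*np.sin(u)+dy*np.cos(u)
box=(abs(a)<.13)&(abs(b)<.1)
for t,m in(('plate',box&(z>.14)&(z<.17)),('rim',box&(z>.105)&(z<.125)&(S<60)&(V>110)),('bin',box&(z>.06)&(z<.1)&(H>105)&(H<128)&(S>120))):
    print(t,m.sum(),'a',np.nanpercentile(a[m],[1,50,99]).round(4),'b',np.nanpercentile(b[m],[1,50,99]).round(4),'z',np.nanpercentile(z[m],[1,50,99]).round(3))
E
```

```text
time: 17.0
eef_pos: [0.5755, -0.2197, 0.1221]
tcp_rot: [0.989, 0.146, -0.0, -0.0]
contact_force: [-0.4, -0.8, 0.5]
opening: 0.503
finger_force: 0.0
time: 17.88
eef_pos: [0.5753, -0.2195, 0.3024]
tcp_rot: [0.989, 0.146, -0.0, -0.0]
contact_force: [0.8, 0.5, -0.8]
opening: 0.499
finger_force: 0.0
t 17.88 pos [ 0.5753 -0.2195  0.3024] yaw 16.74 tilt -1.0 q [-0.53  0.11  1.65  0.    1.38  0.75] F [ 0.8  0.5 -0.8] M [ 0.01  0.04 -0.02] open 0.499 ff 0.0
-> dx dy dz [0.09 0.08 0.24] twist 0.0
plate 193 a [-0.0442  0.0012  0.0436] b [-0.0081  0.0062  0.0119] z [0.14  0.154 0.163]
rim 333 a [-0.0722 -0.0006  0.0773] b [-0.0646  0.0478  0.0689] z [0.105 0.113 0.119]
bin 233 a [-0.0896 -0.0505  0.0778] b [-0.0577  0.0628  0.0687] z [0.06  0.074 0.093]
```

View pics/side5.png

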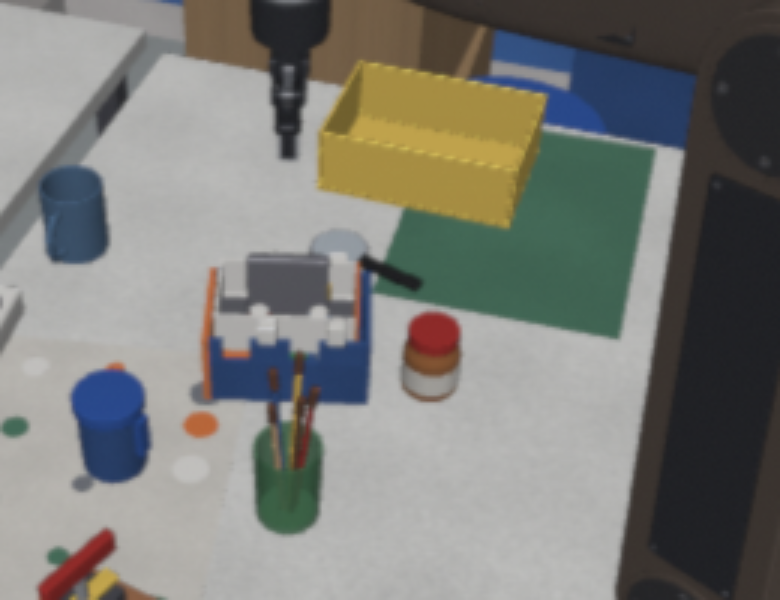

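The picture shows the tray level on the bin rim around (287,310), with its orange end at the bin's blue end at right and the gripper clear above it. The rim and plate heights (about 0.115 and 0.16 m) match the seated position.

```bash
python3 -c "
from plant import ctrl
print(ctrl.sign_off())"
```

```text
the job is handed in; nothing more can be done
None
```

The screw loosened anticlockwise to about 1.40 rad, the tray is resting level on the bin's rim with its orange end over the bin's blue end, and the job was handed in at about 18 s of the 61 s allowed; the hand-in returned no verdict.

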